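# Eject a ribbon spool, trap it and lead it to the mark

## Robot

A 7-joint arm with a two-finger parallel gripper is mounted at the origin on a cart in front of the work surface, level with it; the furniture and walls round the work are solid. World frame = base frame: x ahead of the robot, y to its left, z up, the work surface at z = 0. Lengths are in m, angles in degrees, forces in N, time in s.
With the tool pointing down it reaches from about 0.425 to 0.875 m from the base axis. Payload 4.7 kg.
Tool frame: the origin (TCP) lies between the finger pads; the fingertips stand r.tip_extent ahead of it and the grasp point (between the pads) lies 6 mm ahead of it (r.tip_extent is the distance from the TCP to the fingertips, in m); z points along the fingers, y is the direction in which the jaws open and shut (so a half turn about z gives the same grasp; the last joint's range is limited). The gripper opens to 87 mm and grips with 3 to 60 N. Pads are 19 mm wide; open, the fingers measure 117 mm over their backs; the gripper's body (75 mm by 190 mm) begins 51 mm behind the grasp point.
Start: joints at [-62.447, 18.392, -4.016, 83.108, 1.295, 78.541, -3.26], TCP at [0.293, 0.58, 0.248] pointing down, gripper open.
Joint ranges: [-163.93, 163.93], [-17.29, 119.83], [-79.2, 71.16], [3.27, 140.29], [-89.18, 269.18], [5.43, 117.66], [-154.24, 154.24]. Speed limits (degrees/s): [147.25, 147.25, 180, 180, 180, 180, 180].

## Interface

Orientations are given as a 3x3 rotation matrix whose columns are the frame's x, y, z axes.
In Python, from workcell import r, cams, ticket gives the robot as it stands.
- The arm moves only by the tool servo_tool, never from a script. Its arguments are lists of equal length, an entry for each row: "claw": the gripper's target within -1 to 1 (fully open at 1, half-way at 0, shut at -1); "slide": the shift along the tool's x, y, z in units of 40 mm (1.0 is 40 mm), a list of three; "delta_rot": the turn, a rotation vector about the tool's x, y, z in units of 5 degrees (1.0 is 5 degrees), a list of three. A call has 1 to 12 rows; each row is the pose to reach, as a shift and turn from the pose commanded when the call began, along the tool's axes at that moment; what a row does not reach only later rows make up. A row lasts 1/12 s, in which the tool goes at most 41.7 mm and 7.16 degrees, less where a joint would pass 70% of its speed; a pose out of reach is approached as far as the arm can. A call with a gripper value outside its range is refused whole. The fingers move at their own pace and stop on an object; "force" is the grip in N (left out, the last holds). Time passes only in rows, so rows that repeat a pose let the fingers close. It gives the time, the measured TCP pose, the force and the opening at its end, in the units of the state.
- r.observe(): the state, without advancing time (a new reading comes with each control period).
- cams.snapshot(name): name is "scene" or "top" or "wrist"; returns a dict with "img" (400x640x3 uint8, red, green, blue), "range_z" (400x640 float32, m along the optical axis (not along the pixel's ray), 0 where there is no reading), "fx", "fy", "cx", "cy" (pixels), "dist_coeffs" ([k1, k2, p1, p2, k3] as OpenCV has them; the pictures are not rectified), "extrinsics" (4x4, takes a point from world to camera coordinates); the wrist camera has in their place "mount" (4x4, takes a point from camera to tool coordinates, whose origin is the TCP and whose axes are the flange's). Camera axes: x right, y down, z forward; pixel columns grow to the right and rows downward; lengths in m; the calibration is good to about 2 mm. A picture is of the moment at which its call begins: read the wrist's pose just before it.
- ticket.close_job(): hands the job in, once; it reports no verdict.
The state is a dict: "clock": time; "q": joint angles; "joint_vel": joint speeds; "effort": joint torques, N m; "tcp_pos": TCP position; "tool_rot": TCP orientation; "force": force on the tool from outside, world axes, zero at the start; "ft_torque": the same for the moment, N m; "opening": finger opening in m.
Only numpy, scipy, OpenCV 4.12 (cv2) and the standard library are available. Lean on these libraries where they do the work, as an engineer would, in place of code of your own. Each camera call takes 0.05 s, during which the arm holds its last target.

## Task

Press the red pad of the ribbon dispenser with one fingertip so that its spring ejector kicks the standing ribbon spool out of its cradle, trap the rolling spool with the other finger right in front of the cradle, beside the pad, and then let it roll gently behind that finger down the chute until its middle stands at the red marks on the rails. Only the ejector may bring the spool out: do not push it out by hand, do not pinch or lift it, and leave everything else on the counter where it stands. Finish while holding: the spool stands still at the marks with the finger still against it.

Things in the scene. Friction and masses are not known exactly. Their poses are not given: they have to be found in the camera images.
- dispenser: Fixed ribbon dispenser, dark wood base 192 x 112 x 8 mm with a metal chute along its x. Origin: on the counter, under the centre of the spool in its cradle; z up; the spool rolls to -x (roughly towards the robot). Chute middle at y = 0, slope 10 degrees down to -x, guide rails 10 mm high, outer faces at y = +-23 mm. A 2 mm lip at x = -6 mm keeps the spool in. Board: x -132 to 60, y -78 to 34 mm.
- chute_point (a point): Point on the middle of the chute's running surface, 30 mm above the counter, at dispenser x = -66, y = 0 mm, straight across from the red pad; the cradled spool's front is 36 mm behind it (towards +x). A released spool rolls over it and over the open front end within about half a second, so a finger should already stand here, its tip 10 to 30 mm above the surface, when the pad is pressed.
- pad_top (a point): Middle of the top of the red ejector pad, 34 x 34 mm, 60 mm above the counter, at dispenser x = -66, y = -52 mm: beside the chute, on its right looking along +x. It is 52 mm across from and 30 mm above chute_point, so with level tips one finger can press the pad while the other stands over chute_point, low enough to block the spool. It goes 10.5 mm down when pressed fully.
- ejector (a joint): Rocker of the ejector: 0 at rest, 0.26 rad when the pad is fully pressed. When the pad goes down, a steel kicker at the rocker's other end rises under the back of the spool and tips it over the lip at about 0.16 rad (pad 6 to 7 mm down). A spring returns it: about 2 N to start, 5 N fully pressed.
- spool_center (a point): Centre of the loose ribbon spool, a pale gold roll 60 mm in diameter, 30 mm wide, 0.1 to 0.16 kg, standing on its rim in the chute, axle along dispenser y. In its cradle the centre is 72 mm above the counter at dispenser x = 0, y = 0, its top at 102 mm. Out of the cradle it rolls down behind a finger that gives way, and rests against it when it stops.
- mark (a point): Point on the middle of the chute's running surface (27 mm above the counter) between the two red marks on the guide rails, at dispenser x = -80, y = 0 mm: at the end the spool's centre shall stand above it. The chute's open front end is at x = -124 mm, surface 20 mm above the counter.
Not all that is in view belongs to the job. Leave any turquoise look-alike of the part that bears spool_center alone.

How it is judged (in metres and radians):
On the way, in this order (a step that is already met when the one before it is completed fails the run):
1. the ejector pad is pressed by a finger (value of joint ejector above 0.06 rad and contact force between the fingers and ejector above 0.3 N).
2. the spool is out of its cradle, stopped by a finger beside the pad (13 to 60 mm ahead of its place in the cradle) (x of spool_center in the frame of dispenser between -0.06 and -0.013 m and contact force between the fingers and spool above 0.03 N and linear speed of spool below 0.03 m/s), for 0.2 s.
At the end, for the whole second after the job is handed in: The spool stands on its rim on the chute, its centre within 15 mm of the red marks along the chute, still (below 20 mm/s), axle within 10 degrees of level, its weight on the dispenser, with a finger against it (x of spool_center in the frame of dispenser between -0.095 and -0.065 m and contact force between the fingers and spool above 0.03 N and contact force between dispenser and spool above 0.1 N and linear speed of spool below 0.02 m/s and angle between spool's own z axis and vertical between 1.4 and 1.74 rad); the arm keeps its last pose, push and grip.
It fails at once if the spool is touched by the fingers while it is still in its cradle (contact force between the fingers and spool above 0.3 N and x of spool_center in the frame of dispenser above -0.008 m).
It fails at once if the spool rolls past the end of the chute or leaves it sideways (x of spool_center in the frame of dispenser below -0.115 m or y of spool_center in the frame of dispenser above 0.03 m or y of spool_center in the frame of dispenser below -0.03 m).
It fails at once if the spool is lifted (z of spool_center in the frame of dispenser above 0.082 m).
It fails at once if the spool is pinched or rammed (over 15 N) (contact force between the fingers and spool above 15 N).
It fails at once if another thing on the counter is displaced (distance of any of spare_spool, jar, stamp, red_box, black_box from where it was at the start of the episode above 0.02 m).
It also fails if it takes over 32 s, if anything falls off the work surface, if the arm or the gripper's body presses on something with over 40 N, if the wrist force passes 120 N, or if a joint passes its speed limit or range.

## Working session

There is one attempt and no reset: what is moved stays moved. The work goes in short steps, Python scripts to look and compute and a tool call to move; the robot and the scene stay as the last step left them, time stands still between calls to the robot, and variables do not carry over. Pictures are saved under pics/ and viewed, and the job is handed in when it is done.

Besides the shell and the picture viewer there is one more tool, called after "Call:" by a JSON object that holds its "api" and its "payload", one argument or row to a line. servo_tool: Moves the arm, as the interface text tells. Its arguments: {"type":"object","properties":{"claw":{"type":"array","items":{"type":"number"}},"slide":{"type":"array","items":{"type":"array","items":{"type":"number"}}},"delta_rot":{"type":"array","items":{"type":"array","items":{"type":"number"}}},"force":{"type":"number"}},"required":["claw","slide","delta_rot"]}

```bash
ls; mkdir -p pics
python3 - <<'E'
from workcell import r,cams,ticket
import cv2
o=r.observe()
for k,v in o.items(): print(k,v)
print(r.tip_extent)
import pickle
S={}
for n in ("scene","top","wrist"):
    s=cams.snapshot(n); S[n]=s
    cv2.imwrite(f"pics/{n}0.png",s["img"][:,:,::-1])
    print(n,{k:v for k,v in s.items() if k not in("img","range_z")})
pickle.dump(S,open("s0.pkl","wb"))
E
```

```text
pics
clock 0.0
q [-62.44811229  18.43979376  -4.01655381  83.17460884   1.29590924
  78.53883092  -3.25981509]
joint_vel [-0.00731214  0.01800234 -0.01256962  0.0387744  -0.03790549 -0.0077235
  0.05717053]
effort [-1.42706158e-03 -4.91296828e+01 -4.04959833e-01 -3.12529635e+01
 -6.41540461e-02  4.37186623e-02  2.04994844e-04]
tcp_pos [0.29231932 0.58000776 0.24645584]
tool_rot [[-8.93051182e-01  4.49954466e-01 -7.51148216e-04]
 [ 4.49955080e-01  8.93049511e-01 -1.73102605e-03]
 [-1.08070355e-04 -1.88387782e-03 -9.99998220e-01]]
force [ 0.40899255 -0.07737054  0.02906123]
ft_torque [ 0.02236007 -0.05614722 -0.05087111]
opening 0.08659831451970608
0.025
scene {'fx': 475.770826339234, 'fy': 475.770826339234, 'cx': 316.1436645078417, 'cy': 195.4410043598488, 'dist_coeffs': array([-0.08204862,  0.        ,  0.        ,  0.        ,  0.        ]), 'extrinsics': array([[ 0.91500275, -0.40295743,  0.01988151, -0.51396905],
       [-0.16074817, -0.40932592, -0.89811598,  0.17206518],
       [ 0.37004053,  0.81858268, -0.43930902,  0.63793875],
       [ 0.        ,  0.        ,  0.        ,  
[... 316 characters left out ...]
2867, -0.14988777,  0.60549779],
       [ 0.15011507,  0.00699896, -0.98864376,  0.84474854],
       [ 0.        ,  0.        ,  0.        ,  1.        ]])}
wrist {'fx': 300.6419147138428, 'fy': 300.6419147138428, 'cx': 319.59510042617404, 'cy': 203.76458278067497, 'dist_coeffs': array([-0.0127341,  0.       ,  0.       ,  0.       ,  0.       ]), 'mount': array([[-1.77009912e-04, -9.68717370e-01, -2.48166528e-01,
         6.71178451e-02],
       [ 9.99999955e-01, -1.11266975e-04, -2.78940325e-04,
         4.93292546e-04],
       [ 2.42601599e-04, -2.48166566e-01,  9.68717346e-01,
        -1.37416261e-01],
       [ 0.00000000e+00,  0.00000000e+00,  0.00000000e+00,
         1.00000000e+00]])}
```

View pics/scene0.png

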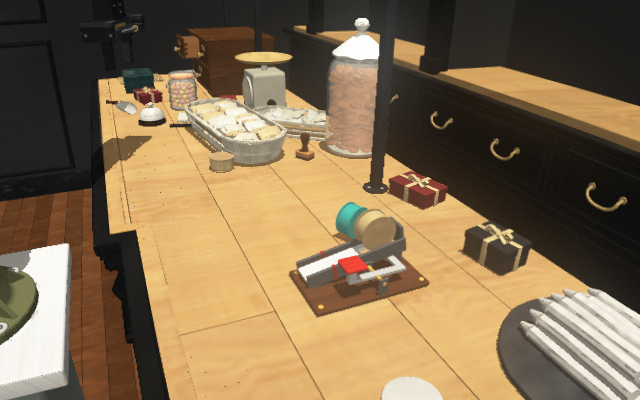

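View pics/top0.png

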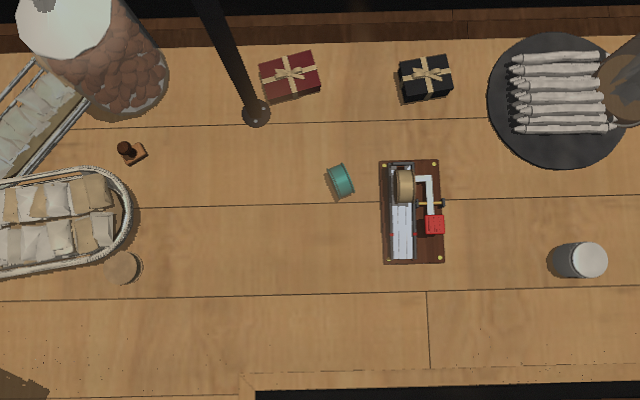

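The top view shows the dispenser board at about cols 380–443, rows 159–265, with the spool at (403,184) and the red pad at (434,224). The turquoise decoy stands at (341,180). Next I measure the board, pad and spool.

```bash
cat > h.py <<'E'
import numpy as np,cv2
def K(s): return np.array([[s["fx"],0,s["cx"]],[0,s["fy"],s["cy"]],[0,0,1.]])
def cast(s,px,z,E=None):
    E=s["extrinsics"] if E is None else E
    u=cv2.undistortPoints(np.array(px,float).reshape(-1,1,2),K(s),s["dist_coeffs"]).reshape(-1,2)
    R,t=E[:3,:3],E[:3,3]; c=-R.T@t
    d=np.c_[u,np.ones(len(u))]@R
    return c+d*((z-c[2])/d[:,2])[:,None]
def proj(s,P,E=None):
    E=s["extrinsics"] if E is None else E
    return cv2.projectPoints(np.array(P,float).reshape(-1,1,3),cv2.Rodrigues(E[:3,:3])[0],E[:3,3],K(s),s["dist_coeffs"])[0].reshape(-1,2)
def cloud(s,mask,E=None):
    E=s["extrinsics"] if E is None else E
    v,u=np.nonzero(mask&(s["range_z"]>0)); z=s["range_z"][v,u]
    n=cv2.undistortPoints(np.c_[u,v].astype(float).reshape(-1,1,2),K(s),s["dist_coeffs"]).reshape(-1,2)
    p=np.c_[n*z[:,None],z]; return (p-E[:3,3])@E[:3,:3]
E
python3 - <<'E'
import pickle,numpy as np,cv2
from h import *
S=pickle.load(open("s0.pkl","rb"))
for n,roi in (("top",(360,140,470,285)),("scene",(280,190,440,325))):
    s=S[n]; hsv=cv2.cvtColor(s["img"],cv2.COLOR_RGB2HSV); h,sa,v=cv2.split(hsv)
    R=np.zeros(h.shape,bool); R[roi[1]:roi[3],roi[0]:roi[2]]=1
    red=R&((h<5)|(h>174))&(sa>190)&(v>150)
    P=cloud(s,red); 
    print(n,"red",red.sum(),P.mean(0),np.median(P,0),np.percentile(P[:,2],[5,50,95]))
    if n=="top":
        top=P[P[:,2]>np.percentile(P[:,2],30)]; print(cv2.minAreaRect(P[:,:2].astype(np.float32)*1000))
    # above-table points and board
    P=cloud(s,R)
    print("z hist",np.histogram(P[:,2],bins=np.arange(-.01,.12,.01)))
    wood=R&(v<140)&(sa>90)&(h<15)&~red
    wood=cv2.morphologyEx(wood.astype(np.uint8),cv2.MORPH_OPEN,np.ones((2,2)))
    c=max(cv2.findContours(wood,cv2.RETR_EXTERNAL,cv2.CHAIN_APPROX_NONE)[0],key=cv2.contourArea)
    c=cv2.convexHull(c).reshape(-1,2)
    W=cast(s,c,0.008)
    print("board rect",cv2.minAreaRect((W[:,:2]*1000).astype(np.float32)))
    im=s["img"].copy(); im[wood>0]=[0,255,0]; im[red]=[0,0,255]
    x0,y0,x1,y1=roi
    cv2.imwrite(f"pics/m_{n}.png",cv2.resize(np.hstack([im[y0:y1,x0:x1],s["img"][y0:y1,x0:x1]])[:,:,::-1],None,fx=2.5,fy=2.5,interpolation=0))
E
```

```text
top red 26 [ 0.54673548 -0.161347    0.05752594] [ 0.55714502 -0.16377821  0.05875421] [0.04391645 0.05875421 0.06130999]
((544.96875, -151.48184204101562), (47.53038024902344, 31.139122009277344), 87.98970794677734)
z hist (array([6479, 5612,  319,  831, 1036,  287,  351,  211,  117,  151,  378,
         94]), array([-0.01,  0.  ,  0.01,  0.02,  0.03,  0.04,  0.05,  0.06,  0.07,
        0.08,  0.09,  0.1 ,  0.11]))
board rect ((571.9192504882812, -130.11920166015625), (189.97509765625, 111.6488037109375), 0.3705880343914032)
scene red 311 [ 0.54458015 -0.16371241  0.05954451] [ 0.54432303 -0.16434304  0.05980784] [0.05698096 0.05980784 0.06127646]
z hist (array([9409, 6147,  566, 1270, 1437,  552,  794,  392,  302,  255,  331,
         54]), array([-0.01,  0.  ,  0.01,  0.02,  0.03,  0.04,  0.05,  0.06,  0.07,
        0.08,  0.09,  0.1 ,  0.11]))
board rect ((573.9654541015625, -138.49343872070312), (112.29161834716797, 190.93495178222656), 89.50800323486328)
```

Run:
```python
import cv2
a=cv2.imread("pics/m_top.png");b=cv2.imread("pics/m_scene.png");print(a.shape,b.shape)
```

```text
(362, 550, 3) (338, 800, 3)
```

View pics/m_top.png

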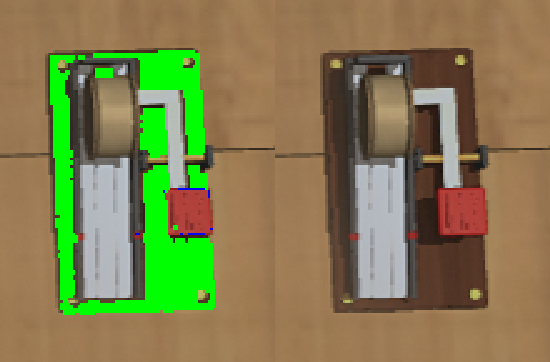

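View pics/m_scene.png

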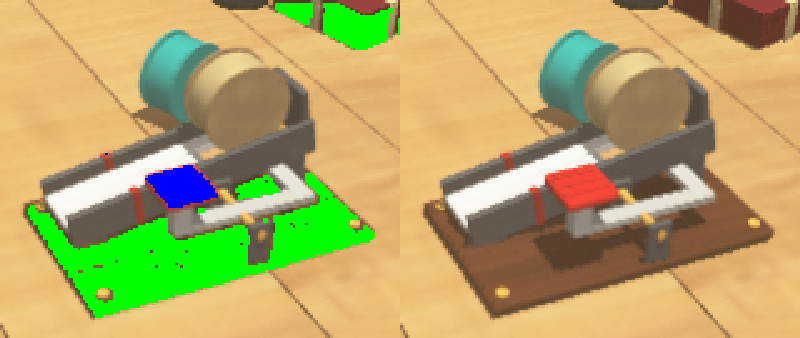

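Call:
{"api": "servo_tool", "payload": {
  "claw": [1,1,1,1,1,1,0.6,0.4,0.2,0,-0.1,-0.15],
  "slide": [
    [-0.4,-0.4,0],
    [-1,-1,0],
    [-1.7,-1.65,0],
    [-2.4,-2.3,0],
    [-3.1,-3.0,0],
    [-3.8,-3.7,0],
    [-4.5,-4.4,0],
    [-5.2,-5.1,0],
    [-5.9,-5.8,0],
    [-6.6,-6.4,0],
    [-7.3,-7.1,0],
    [-8,-7.8,0]
  ],
  "delta_rot": [
    [0,0,0],
    [0,0,-0.3],
    [0,0,-0.6],
    [0,0,-1],
    [0,0,-1.5],
    [0,0,-2],
    [0,0,-2.5],
    [0,0,-3],
    [0,0,-3.5],
    [0,0,-4],
    [0,0,-4.5],
    [0,0,-5]
  ]
}}

```text
clock: 1.15
tcp_pos: [0.438, 0.156, 0.2475]
tool_rot: [[-1.0, 0.028, 0.0], [0.028, 1.0, 0.0], [-0.0, 0.0, -1.0]]
force: [1.0, 1.2, -0.3]
opening: 0.0551
```

```bash
cat > st.py <<'E'
from workcell import r
import numpy as np
o=r.observe();R=np.array(o["tool_rot"])
print("t",o["clock"],"p",np.round(o["tcp_pos"],4),"ang",np.degrees(np.arctan2(R[1,0],R[0,0])),"tilt",np.round(R[:,2],4),"open",o["opening"],"F",np.round(o["force"],2),"q",np.round(o["q"],1))
def go(t): print("slide for",t,np.round(R.T@(np.array(t)-o["tcp_pos"])/.04,2))
E
python3 -c "
from st import *
go([.54,-.135,.245])"
```

```text
t 1.15 p [0.438  0.156  0.2475] ang 178.39267860310565 tilt [ 1.e-04  3.e-04 -1.e+00] open 0.05513528072098159 F [ 1.03  1.22 -0.27] q [-37.7  -4.8  14.  108.7   1.2  76.   64.4]
slide for [0.54, -0.135, 0.245] [-2.75 -7.2   0.06]
```

Call:
{"api": "servo_tool", "payload": {
  "claw": [-0.15,-0.15,-0.15,-0.15,-0.15,-0.15,-0.15,-0.15,-0.15,-0.15,-0.15,-0.15],
  "slide": [
    [-0.3,-0.8,0],
    [-0.6,-1.5,0],
    [-0.9,-2.3,0],
    [-1.2,-3.1,0],
    [-1.5,-3.9,0],
    [-1.8,-4.7,0],
    [-2.1,-5.5,0],
    [-2.4,-6.2,0],
    [-2.6,-6.8,0],
    [-2.75,-7.1,0],
    [-2.75,-7.2,0],
    [-2.75,-7.2,0]
  ],
  "delta_rot": [
    [0,0,0],
    [0,0,-0.1],
    [0,0,-0.2],
    [0,0,-0.3],
    [0,0,-0.3],
    [0,0,-0.3],
    [0,0,-0.3],
    [0,0,-0.3],
    [0,0,-0.3],
    [0,0,-0.3],
    [0,0,-0.3],
    [0,0,-0.3]
  ]
}}

```text
clock: 2.15
tcp_pos: [0.5386, -0.1344, 0.2472]
tool_rot: [[-1.0, 0.007, -0.001], [0.007, 1.0, -0.0], [0.001, -0.0, -1.0]]
force: [0.2, 0.5, -1.1]
opening: 0.0368
```

Run:
```python
from st import *
from workcell import cams
import cv2,pickle
S={}
for n in("wrist","top"):
    if n=="wrist": o=r.observe()
    S[n]=cams.snapshot(n); cv2.imwrite(f"pics/{n}1.png",S[n]["img"][:,:,::-1])
T=np.eye(4);T[:3,:3]=o["tool_rot"];T[:3,3]=o["tcp_pos"]
S["wrist"]["extrinsics"]=np.linalg.inv(T@S["wrist"]["mount"])
pickle.dump(S,open("s1.pkl","wb"))
```

```text
t 2.15 p [ 0.5386 -0.1344  0.2472] ang 179.62741694236203 tilt [-1.e-03 -3.e-04 -1.e+00] open 0.03678895925537992 F [ 0.16  0.46 -1.15] q [-19.6   7.2  33.8  98.   -4.1  76.1 104.6]
```

View pics/wrist1.png

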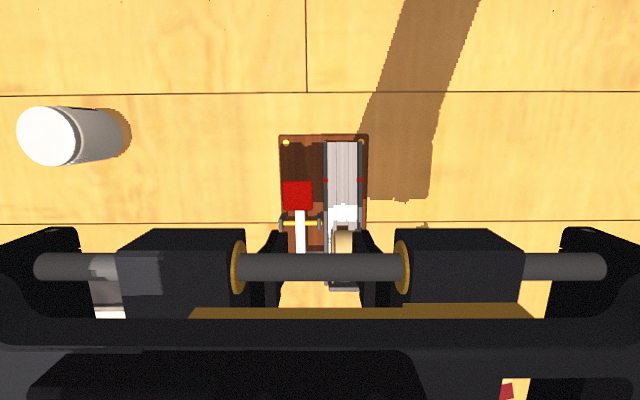

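The wrist view shows the pad at about (297,195), the red marks at (325,181) and (360,181), and the board's front edge at row 134. I'll measure these and cross-check with the scene camera.

Run:
```python
import pickle
from h import *
S=pickle.load(open("s1.pkl","rb")); S0=pickle.load(open("s0.pkl","rb"))
def redcomps(n,s,roi):
    h,sa,v=cv2.split(cv2.cvtColor(s["img"],cv2.COLOR_RGB2HSV))
    R=np.zeros(h.shape,bool); x0,y0,x1,y1=roi; R[y0:y1,x0:x1]=1
    m=(R&((h<7)|(h>172))&(sa>160)&(v>110)).astype(np.uint8)
    N,L,st,c=cv2.connectedComponentsWithStats(m)
    for i in range(1,N):
        if st[i,4]<2: continue
        z=.06 if st[i,4]>100 else .037
        print(n,st[i],c[i].round(1),"world@%.3f"%z,cast(s,c[i],z)[0].round(4), "bbox mid",cast(s,[st[i,0]+(st[i,2]-1)/2,st[i,1]+(st[i,3]-1)/2],z)[0].round(4))
        if st[i,4]>100: print("   depth",np.median(cloud(s,L==i),0).round(4))
redcomps("wrist",S["wrist"],(270,125,380,225))
redcomps("top",S0["top"],(370,150,460,275))
redcomps("scene",S0["scene"],(280,190,440,325))
# spool
for n,s,roi in(("top",S0["top"],(385,160,420,205)),("scene",S0["scene"],(350,200,402,250))):
    R=np.zeros((400,640),bool);x0,y0,x1,y1=roi;R[y0:y1,x0:x1]=1
    P=cloud(s,R)
    h,sa,v=[a[R&(s["range_z"]>0)] for a in cv2.split(cv2.cvtColor(s["img"],cv2.COLOR_RGB2HSV))]
    k=(h>12)&(h<25)&(sa>60)&(P[:,2]>.06)
    Q=P[k]; t=Q[Q[:,2]>np.percentile(Q[:,2],97)-.004]
    print(n,"spool",k.sum(),"rng",np.percentile(Q,[1,99],0).round(4).tolist(),"top strip",t.mean(0).round(4))
s=S["wrist"]
print("corners wrist",cast(s,[[279,134],[368.5,134]],.008).round(4))
print("screws wrist",cast(s,[[286,143],[361,142]],.009).round(4))
x=s["img"][125:225,270:380]
cv2.imwrite("pics/w1c.png",cv2.resize(x[:,:,::-1],None,fx=5.5,fy=5.5,interpolation=0))
```

```text
wrist [323 178   5   4  19] [324.9 179.6] world@0.037 [ 0.5313 -0.128   0.037 ] bbox mid [ 0.5312 -0.1279  0.037 ]
wrist [358 178   5   4  20] [360.  179.5] world@0.037 [ 0.5315 -0.087   0.037 ] bbox mid [ 0.5315 -0.087   0.037 ]
wrist [282 180  31  31 902] [297.  195.1] world@0.060 [ 0.5445 -0.1593  0.06  ] bbox mid [ 0.5444 -0.1593  0.06  ]
   depth [ 0.5446 -0.1592  0.0601]
top [425 215  20  19 363] [434.4 224. ] world@0.060 [ 0.5446 -0.159   0.06  ] bbox mid [ 0.5445 -0.1592  0.06  ]
   depth [ 0.5446 -0.1589  0.0598]
top [413 233   4   2   8] [414.5 233.5] world@0.037 [ 0.5306 -0.1281  0.037 ] bbox mid [ 0.5306 -0.1281  0.037 ]
top [390 234   3   2   6] [391.  234.5] world@0.037 [ 0.5299 -0.0867  0.037 ] bbox mid [ 0.5299 -0.0867  0.037 ]
scene [321 251   3   6  11] [322.3 253. ] world@0.037 [ 0.5318 -0.09    0.037 ] bbox mid [ 0.5308 -0.0912  0.037 ]
scene [338 256  29  18 360] [352.2 264.5] world@0.060 [ 0.5437 -0.1655  0.06  ] bbox mid [ 0.5435 -0.1654  0.06  ]
   depth [ 0.544  -0.1652  0.0596]
scene [332 265   5  15  29] [334.6 271.2] world@0.037 [ 0.5282 -0.1417  0.037 ] bbox mid [ 0.5266 -0.1432  0.037 ]
top spool 687 rng [[0.5818, -0.1211, 0.0647], [0.6361, -0.0913, 0.1027]] top strip [ 0.6092 -0.1062  0.1003]
scene spool 1138 rng [[0.5832, -0.1249, 0.0606], [0.6502, -0.0935, 0.1012]] top strip [ 0.6101 -0.1099  0.0989]
corners wrist [[ 0.4796 -0.1835  0.008 ]
 [ 0.4803 -0.0742  0.008 ]]
screws wrist [[ 0.4904 -0.1752  0.009 ]
 [ 0.4898 -0.0832  0.009 ]]
```

View pics/w1c.png

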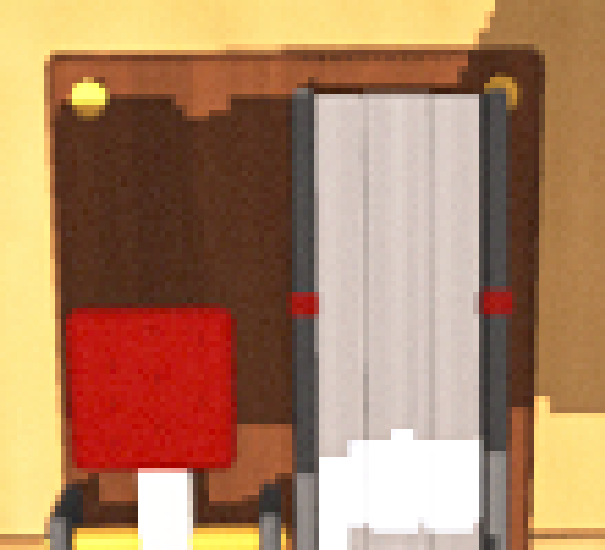

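```bash
python3 -c "
from st import *
go([.545,-.1333,.098])"
```

```text
t 2.25 p [ 0.5388 -0.132   0.2473] ang 179.82477610585568 tilt [-7.0e-04  1.1e-03 -1.0e+00] open 0.03691031884805724 F [ 0.23 -0.31  0.43] q [-19.7   7.1  33.7  98.   -4.1  76.1 104.6]
slide for [0.545, -0.1333, 0.098] [-0.16 -0.04  3.73]
```

Call:
{"api": "servo_tool", "payload": {
  "claw": [-0.15,-0.15,-0.15,-0.15,-0.15,-0.15,-0.15,-0.15,-0.15,-0.15,-0.15,-0.15],
  "slide": [
    [-0.16,-0.04,0.3],
    [-0.16,-0.04,0.8],
    [-0.16,-0.04,1.3],
    [-0.16,-0.04,1.8],
    [-0.16,-0.04,2.3],
    [-0.16,-0.04,2.8],
    [-0.16,-0.04,3.2],
    [-0.16,-0.04,3.5],
    [-0.16,-0.04,3.6],
    [-0.16,-0.04,3.7],
    [-0.16,-0.04,3.7],
    [-0.16,-0.04,3.7]
  ],
  "delta_rot": [
    [0,0,-0.1],
    [0,0,-0.1],
    [0,0,-0.1],
    [0,0,-0.1],
    [0,0,-0.1],
    [0,0,-0.1],
    [0,0,-0.1],
    [0,0,-0.1],
    [0,0,-0.1],
    [0,0,-0.1],
    [0,0,-0.1],
    [0,0,-0.1]
  ]
}}

```text
clock: 3.25
tcp_pos: [0.5461, -0.135, 0.1002]
tool_rot: [[-1.0, -0.005, 0.001], [-0.005, 1.0, -0.0], [-0.001, -0.0, -1.0]]
force: [1.0, 0.9, 0.0]
opening: 0.037
```

```bash
cat > look.py <<'E'
import sys,cv2
from st import *
from workcell import cams
o=r.observe()
a=cams.snapshot("scene");w=cams.snapshot("wrist")
x=cv2.resize(a["img"][170:340,270:470],None,fx=3,fy=3,interpolation=cv2.INTER_CUBIC)
cv2.imwrite(f"pics/sc_{sys.argv[1]}.png",x[:,:,::-1]); cv2.imwrite(f"pics/wr_{sys.argv[1]}.png",w["img"][:,:,::-1])
T=np.eye(4);T[:3,:3]=o["tool_rot"];T[:3,3]=o["tcp_pos"]
w["extrinsics"]=np.linalg.inv(T@w["mount"])
import pickle;pickle.dump({"scene":a,"wrist":w},open(f"l_{sys.argv[1]}.pkl","wb"))
E
python3 look.py a
```

```text
t 3.25 p [ 0.5461 -0.135   0.1002] ang -179.72567406398636 tilt [ 0.0013 -0.     -1.    ] open 0.0369611838112442 F [1.03 0.93 0.04] q [-17.2  16.2  32.7 106.6 -10.1  59.9 109.8]
```

View pics/sc_a.png

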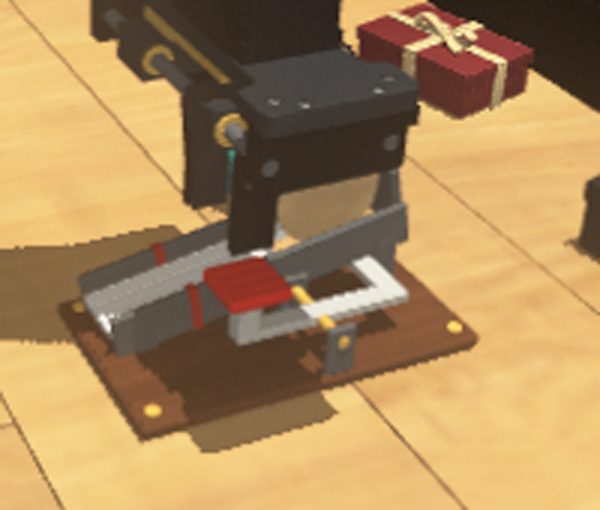

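View pics/wr_a.png

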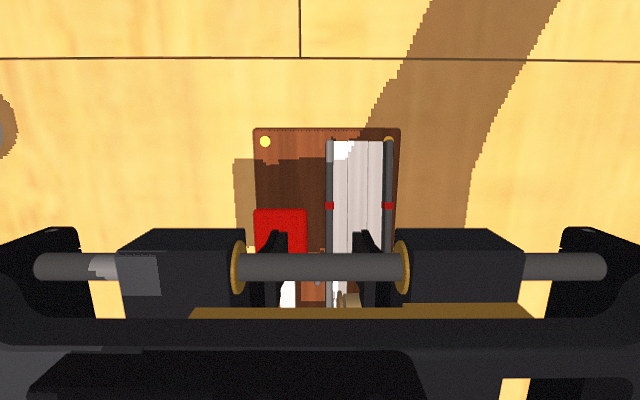

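Call:
{"api": "servo_tool", "payload": {
  "claw": [-0.15,-0.15,-0.15,-0.15,-0.15,-0.15,-0.15,-0.15,-0.15,-0.15,-0.15,-0.15],
  "slide": [
    [0,0.02,0.1],
    [0,0.04,0.2],
    [0,0.04,0.3],
    [0,0.04,0.36],
    [0,0.04,0.42],
    [0,0.04,0.48],
    [0,0.04,0.54],
    [0,0.04,0.58],
    [0,0.04,0.62],
    [0,0.04,0.62],
    [0,0.04,0.62],
    [0,0.04,0.62]
  ],
  "delta_rot": [
    [0,0,0],
    [0,0,0],
    [0,0,0],
    [0,0,0],
    [0,0,0],
    [0,0,0],
    [0,0,0],
    [0,0,0],
    [0,0,0],
    [0,0,0],
    [0,0,0],
    [0,0,0]
  ]
}}

```text
clock: 4.35
tcp_pos: [0.5394, -0.1334, 0.0752]
tool_rot: [[-1.0, -0.002, -0.013], [-0.002, 1.0, 0.004], [0.013, 0.004, -1.0]]
force: [-19.6, 3.2, 23.0]
opening: 0.0372
```

```bash
python3 look.py b
```

```text
t 4.35 p [ 0.5394 -0.1334  0.0752] ang -179.86867541372152 tilt [-0.0134  0.0038 -0.9999] open 0.037202754991422615 F [-19.64   3.19  22.96] q [-16.7  17.9  32.3 108.  -11.2  58.1 110.5]
```

View pics/sc_b.png

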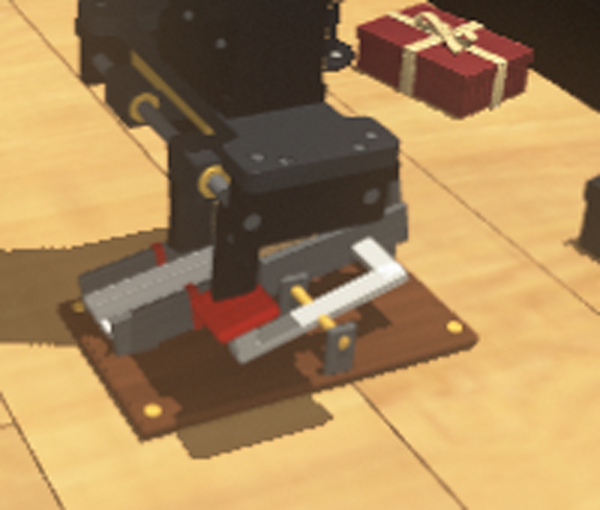

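View pics/wr_b.png

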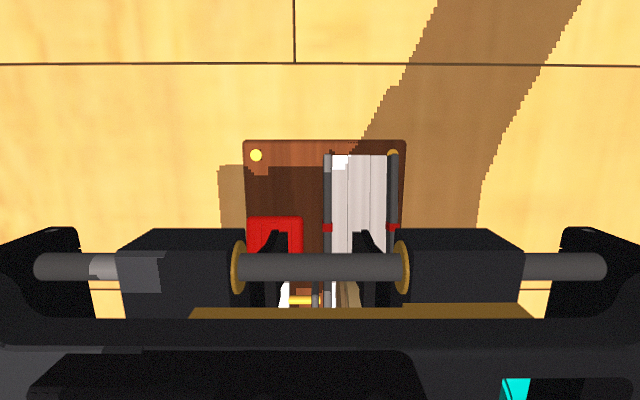

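Run:
```python
from workcell import cams
import cv2,numpy as np
s=cams.snapshot("top")
cv2.imwrite("pics/top_b.png",cv2.resize(s["img"][140:290,340:480],None,fx=4,fy=4,interpolation=0)[:,:,::-1])
import pickle
w=pickle.load(open("l_b.pkl","rb"))["wrist"]["img"][190:320,240:420]
cv2.imwrite("pics/wr_b2.png",cv2.resize(w,None,fx=4,fy=4,interpolation=2)[:,:,::-1])
```

```text
(no output)
```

View pics/top_b.png

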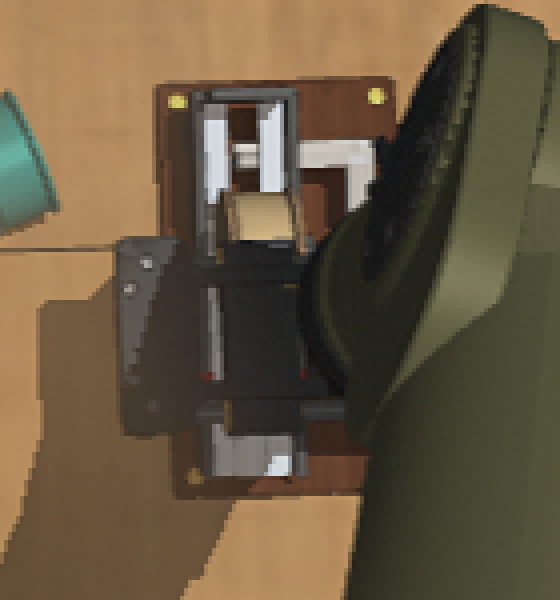

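View pics/wr_b2.png

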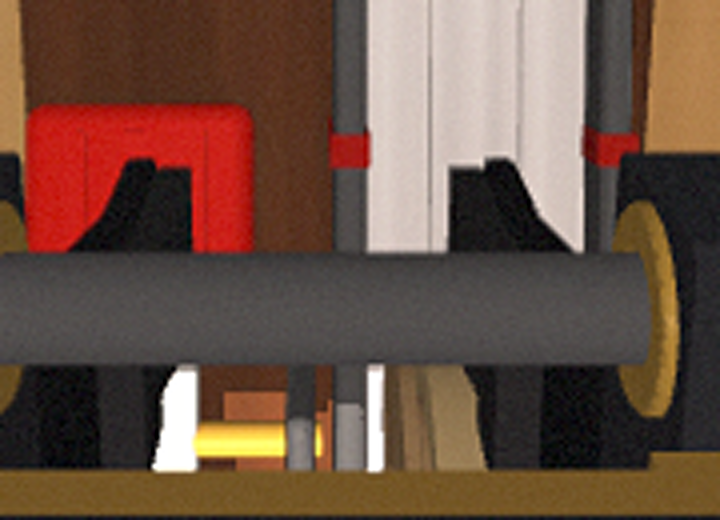

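The spool is out of the cradle: in the top view its back edge sits near row 187, clear of the kicker. The pad is on its stop and pressing hard through friction. I'll ease that off while keeping the blocking finger in place, then check the spool.

Call:
{"api": "servo_tool", "payload": {
  "claw": [-0.15,-0.15,-0.15,-0.15,-0.15,-0.15,-0.15,-0.15],
  "slide": [
    [0.06,0,-0.02],
    [0.12,0,-0.04],
    [0.17,0,-0.07],
    [0.17,0,-0.1],
    [0.17,0,-0.1],
    [0.17,0,-0.1],
    [0.17,0,-0.1],
    [0.17,0,-0.1]
  ],
  "delta_rot": [
    [0,0,0],
    [0,0,0],
    [0,0,0],
    [0,0,0],
    [0,0,0],
    [0,0,0],
    [0,0,0],
    [0,0,0]
  ]
}}

```text
clock: 5.17
tcp_pos: [0.5391, -0.1334, 0.0788]
tool_rot: [[-1.0, -0.005, 0.001], [-0.005, 1.0, -0.0], [-0.001, -0.0, -1.0]]
force: [1.7, 0.2, 3.9]
opening: 0.0369
```

```bash
cat > sp.py <<'E'
from st import *
from h import *
from workcell import cams
import sys
for n in("top",):
    s=cams.snapshot(n)
    R=np.zeros((400,640),bool);R[165:275,385:424]=1
    h,sa,v=cv2.split(cv2.cvtColor(s["img"],cv2.COLOR_RGB2HSV))
    m=(R&(h>10)&(h<26)&(sa>50)&(v>80))
    N,L,stt,c=cv2.connectedComponentsWithStats(m.astype(np.uint8))
    for i in range(1,N):
        if stt[i,4]>15:
            P=cloud(s,L==i); print(n,stt[i],"min/max",P.min(0).round(4),P.max(0).round(4))
    cv2.imwrite(f"pics/top_{sys.argv[1]}.png",cv2.resize(s["img"][140:290,340:480],None,fx=4,fy=4,interpolation=0)[:,:,::-1])
E
python3 sp.py c
```

```text
t 5.1667 p [ 0.5391 -0.1334  0.0788] ang -179.73397952945714 tilt [ 6.e-04 -2.e-04 -1.e+00] open 0.03694870770217308 F [1.72 0.17 3.91] q [-17.1  17.   32.4 108.6 -10.7  57.4 110.3]
top [396 188  21  16 251] min/max [ 0.5754 -0.1396  0.0045] [ 0.6168 -0.0914  0.1495]
top [386 257   5   5  16] min/max [ 0.4843 -0.0867  0.006 ] [ 0.4914 -0.0792  0.0297]
top [385 259  39  16 474] min/max [ 0.4595 -0.1472 -0.0056] [ 0.4871 -0.0774  0.0271]
```

View pics/top_c.png

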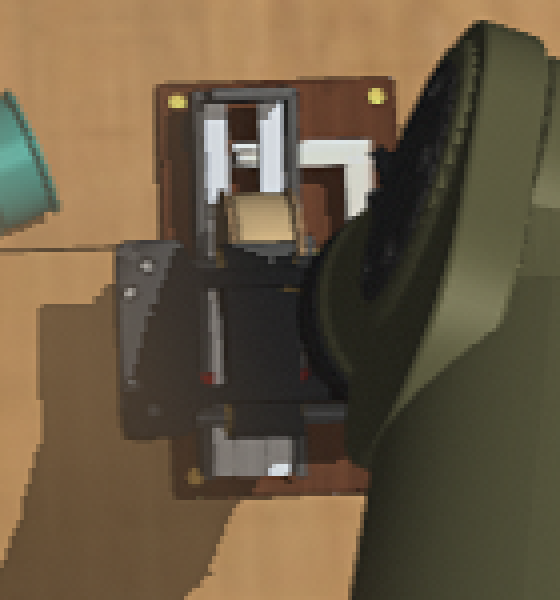

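Call:
{"api": "servo_tool", "payload": {
  "claw": [-0.15,-0.15,-0.15,-0.15,-0.15,-0.15,-0.15,-0.15,-0.15,-0.15,-0.15,-0.15],
  "slide": [
    [0,0,-0.03],
    [0.02,0,-0.06],
    [0.05,0,-0.07],
    [0.09,0,-0.07],
    [0.13,0,-0.07],
    [0.17,0,-0.07],
    [0.21,0,-0.07],
    [0.25,0,-0.07],
    [0.29,0,-0.07],
    [0.33,0,-0.07],
    [0.37,0,-0.07],
    [0.4,0,-0.07]
  ],
  "delta_rot": [
    [0,0,0],
    [0,0,0],
    [0,0,0],
    [0,0,0],
    [0,0,0],
    [0,0,0],
    [0,0,0],
    [0,0,0],
    [0,0,0],
    [0,0,0],
    [0,0,0],
    [0,0,0]
  ]
}}

```text
clock: 6.22
tcp_pos: [0.5224, -0.1335, 0.0815]
tool_rot: [[-1.0, -0.004, -0.0], [-0.004, 1.0, 0.0], [0.0, 0.0, -1.0]]
force: [1.2, 0.2, 2.2]
opening: 0.0371
```

```bash
python3 sp.py d
```

```text
t 6.2167 p [ 0.5224 -0.1335  0.0815] ang -179.7469867699717 tilt [-2.e-04  2.e-04 -1.e+00] open 0.03710929946089735 F [1.21 0.15 2.19] q [-17.6  14.8  32.8 110.6  -9.5  57.2 109.8]
top [396 197  22  17 244] min/max [ 0.561  -0.1397  0.0071] [ 0.594  -0.0918  0.0936]
top [418 201   6   4  16] min/max [ 0.5829 -0.148   0.0087] [ 0.5916 -0.1373  0.0354]
top [385 264  39  11 414] min/max [ 0.4594 -0.1475 -0.0055] [ 0.4789 -0.0775  0.0087]
```

View pics/top_d.png

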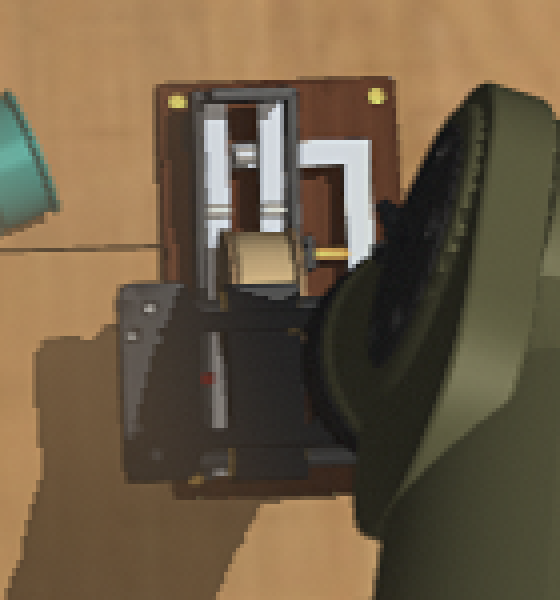

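The spool's rear edge moved from row 188 to row 197, so it is following the finger. I'll continue slowly.

Call:
{"api": "servo_tool", "payload": {
  "claw": [-0.15,-0.15,-0.15,-0.15,-0.15,-0.15,-0.15,-0.15,-0.15,-0.15,-0.15,-0.15],
  "slide": [
    [0.03,0,0],
    [0.07,0,0],
    [0.11,0,0],
    [0.15,0,0],
    [0.19,0,0],
    [0.23,0,0],
    [0.27,0,0],
    [0.31,0,0],
    [0.35,0,0.04],
    [0.39,0,0.08],
    [0.43,0,0.12],
    [0.46,0,0.15]
  ],
  "delta_rot": [
    [0,0,0],
    [0,0,0],
    [0,0,0],
    [0,0,0],
    [0,0,0],
    [0,0,0],
    [0,0,0],
    [0,0,0],
    [0,0,0],
    [0,0,0],
    [0,0,0],
    [0,0,0]
  ]
}}

```text
clock: 7.27
tcp_pos: [0.5039, -0.1336, 0.0753]
tool_rot: [[-1.0, -0.004, -0.0], [-0.004, 1.0, 0.0], [0.0, 0.0, -1.0]]
force: [0.3, 0.1, -0.5]
opening: 0.0371
```

```bash
python3 sp.py e
```

```text
t 7.2667 p [ 0.5039 -0.1336  0.0753] ang -179.748815406251 tilt [-3.e-04  1.e-04 -1.e+00] open 0.03710324215150726 F [ 0.31  0.08 -0.54] q [-17.9  13.1  33.  113.3  -8.6  55.9 109.6]
top [418 201   6   4  16] min/max [ 0.5829 -0.1479  0.0079] [ 0.5917 -0.1373  0.0355]
top [396 208  22  18 270] min/max [ 0.5411 -0.1396  0.0048] [ 0.5753 -0.092   0.092 ]
top [385 269  39   6 150] min/max [ 0.4594 -0.1473 -0.0046] [ 0.4701 -0.0777  0.1432]
```

View pics/top_e.png

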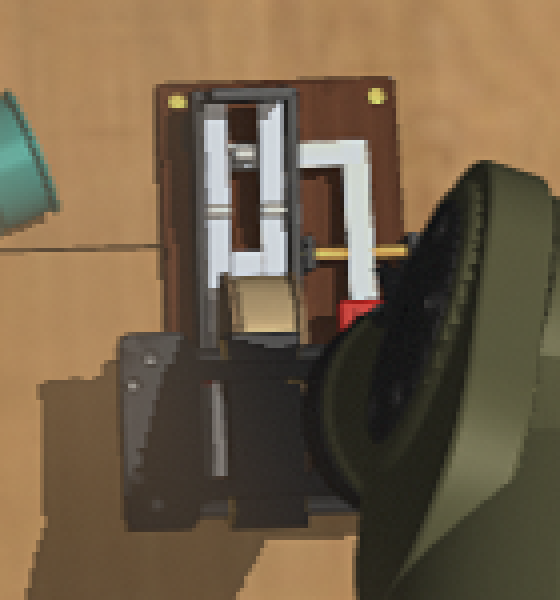

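Call:
{"api": "servo_tool", "payload": {
  "claw": [-0.15,-0.15,-0.15,-0.15,-0.15,-0.15,-0.15,-0.15,-0.15,-0.15,-0.15,-0.15],
  "slide": [
    [0.03,0,0.02],
    [0.07,0,0.04],
    [0.11,0,0.06],
    [0.15,0,0.08],
    [0.19,0,0.1],
    [0.23,0,0.1],
    [0.27,0,0.1],
    [0.3,0,0.1],
    [0.32,0,0.1],
    [0.33,0,0.1],
    [0.33,0,0.1],
    [0.33,0,0.1]
  ],
  "delta_rot": [
    [0,0,0],
    [0,0,0],
    [0,0,0],
    [0,0,0],
    [0,0,0],
    [0,0,0],
    [0,0,0],
    [0,0,0],
    [0,0,0],
    [0,0,0],
    [0,0,0],
    [0,0,0]
  ]
}}

```text
clock: 8.32
tcp_pos: [0.491, -0.1336, 0.0716]
tool_rot: [[-1.0, -0.004, -0.0], [-0.004, 1.0, 0.0], [0.0, 0.0, -1.0]]
force: [-0.0, -0.2, 1.1]
opening: 0.0371
```

```bash
python3 sp.py f; python3 look.py f
python3 - <<'E'
import pickle
from h import *
s=pickle.load(open("l_f.pkl","rb"))["scene"]
R=np.zeros((400,640),bool);R[190:320,290:430]=1
h,sa,v=cv2.split(cv2.cvtColor(s["img"],cv2.COLOR_RGB2HSV))
P=cloud(s,R&(h>10)&(h<26)&(sa>50)); k=(P[:,2]>.045)&(P[:,2]<.095)&(abs(P[:,1]+.115)<.03)
print("scene spool pts",k.sum(),np.percentile(P[k],[1,50,99],0).round(4))
E
```

```text
t 8.3167 p [ 0.491  -0.1336  0.0716] ang -179.7433731221499 tilt [-1.e-04  1.e-04 -1.e+00] open 0.037069984050050866 F [-0.02 -0.23  1.06] q [-18.   11.8  33.2 115.2  -7.9  55.1 109.4]
top [418 201   6   4  16] min/max [ 0.583  -0.1481  0.0074] [ 0.5918 -0.1374  0.0345]
top [420 209   3  10  16] min/max [ 0.5604 -0.1493  0.0038] [ 0.5773 -0.1446  0.0102]
top [397 216  22  19 286] min/max [ 0.5263 -0.1409  0.0057] [ 0.5644 -0.0919  0.1407]
top [391 265   6   3  17] min/max [ 0.4732 -0.0963 -0.0036] [ 0.477  -0.0814  0.1222]
t 8.3667 p [ 0.491  -0.1336  0.0716] ang -179.73929722080408 tilt [-1.e-04  1.e-04 -1.e+00] open 0.037108871178160405 F [-0.   -0.16 -0.25] q [-18.   11.8  33.2 115.2  -7.9  55.1 109.4]
scene spool pts 459 [[ 0.4814 -0.1316  0.0455]
 [ 0.6467 -0.115   0.0593]
 [ 0.6571 -0.0866  0.0778]]
```

View pics/top_f.png

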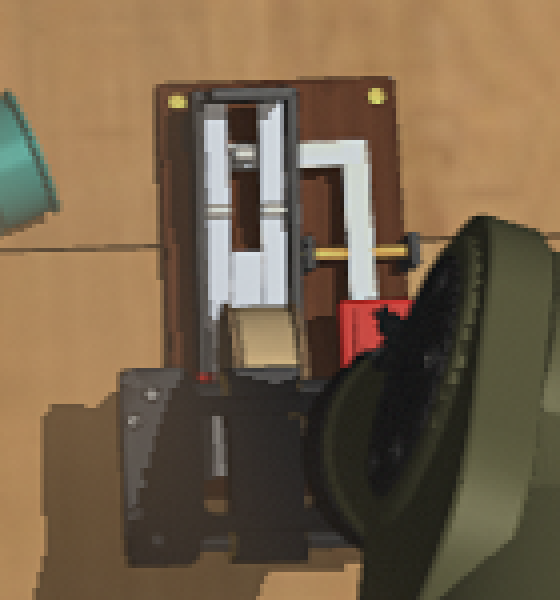

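View pics/sc_f.png

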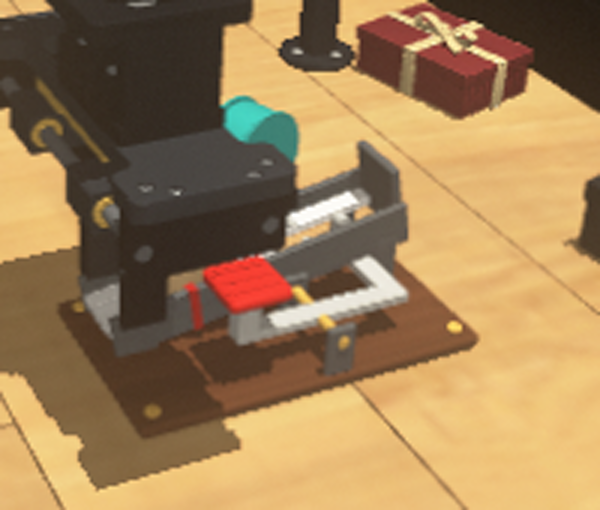

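Spool's visible top spans rows 216–234 in the top view, with its rear edge well behind the marks. I'll fit a 30 mm circle to its depth points and check that fit against the cradled reference.

Run:
```python
import pickle
from h import *
from workcell import cams
from scipy.optimize import least_squares
def fit(s,y0,y1,x0=399,x1=414):
    h,sa,v=cv2.split(cv2.cvtColor(s["img"],cv2.COLOR_RGB2HSV))
    R=np.zeros((400,640),bool);R[y0:y1,x0:x1]=1
    P=cloud(s,R&(h>10)&(h<26)&(sa>50)); P=P[(P[:,2]>.05)&(P[:,2]<.108)]
    f=lambda c:np.hypot(P[:,0]-c[0],P[:,2]-c[1])-.03
    q=least_squares(f,[P[:,0].mean(),.06],loss="soft_l1",f_scale=.001)
    print(len(P),q.x.round(4),"rms",np.sqrt(np.mean(f(q.x)**2)).round(4),"y",P[:,1].min().round(4),P[:,1].max().round(4))
fit(pickle.load(open("s0.pkl","rb"))["top"],165,202)
fit(cams.snapshot("top"),214,234)
fit(cams.snapshot("top"),214,234)
```

```text
483 [0.6104 0.0696] rms 0.0016 y -0.128 -0.0953
225 [0.5301 0.0564] rms 0.0017 y -0.1213 -0.0935
224 [0.5301 0.0561] rms 0.0018 y -0.121 -0.0935
```

```bash
python3 -c "
from workcell import ticket
print(ticket.close_job())"
```

```text
the job is handed in; nothing more can be done
None
```

The spool came out of the cradle on the ejector, stopped against the other finger, and now stands at the red marks with the finger still in front of it. I handed the job in at about 8.5 s; no verdict is reported.

I pressed the pad with one finger while the other stood over the chute. The spool stopped at about x = -32 mm in the dispenser frame, and I then backed the finger off at about 20 mm/s while the spool rolled behind it.

**Last checks (top camera, 30 mm circle fit):**
- **Position:** the spool's centre is 80.3 mm ahead of where the same fit put it in the cradle; the target is 80 mm.
- **Stillness:** two successive pictures gave the same position to within 0.1 mm in x.
- **Contact:** the finger's x plus half its width and the spool radius predicts a centre within 0.5 mm of the fit. I inferred contact from this, because the wrist force at the end was only noise (under about 1 N).

**What disagreed or went less smoothly:**
- **Scene camera:** it read 4–6 mm off sideways from the top and wrist cameras, which agreed with each other, so I used those two.
- **Scene depth check at the end:** it gave no usable reading because the gripper hid the spool.
- **Pressing force:** the pad bottomed out, with about 23 N up and 20 N toward the robot at the wrist for a moment, and the tool was dragged 6–7 mm. I attribute this to friction on the tilted pad, since the spool was clear of the kicker, and eased it off at once. I could not measure the finger-to-spool force separately, so I have no direct check against the 15 N limit.

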